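# Set the upper tray on the jeweller's tier stand

## Robot

A 6-joint arm with a two-finger parallel gripper is mounted at the origin on the work surface. World frame = base frame: x ahead of the robot, y to its left, z up, the work surface at z = 0. Lengths are in mm, angles in rad, forces in N, time in s.
With the tool pointing down it reaches from about 275 to 750 mm from the base axis. Payload 10.2 kg.
Tool frame: the origin (TCP) lies between the finger pads; the fingertips stand 17 mm ahead of it and the grasp point (between the pads) lies 2 mm behind it (tips_ahead is the distance from the TCP to the fingertips, in mm); z points along the fingers, y is the line along which they close (so a half turn about z gives the same grasp; the last joint's range is limited). The gripper opens to 85 mm and grips with 20 to 120 N. Pads are 22 mm wide; open, the fingers measure 114 mm over their backs; the gripper's body (76 mm by 85 mm) begins 54 mm behind the grasp point. The pads swing forward as they close: fully open they stand 13 mm farther back than shut.
Start: joints at [0.883, 0.313, 1.498, -0, 1.331, -0.223], TCP at [235.341, 469.304, 248.294] pointing down, gripper open.
Joint ranges: [-2.94, 2.94], [-0.97, 2.17], [0.19, 2.56], [-1.23, 4.37], [0.02, 3.11], [-2.88, 2.88]. Speed limits (rad/s): [2.39, 2.39, 3.01, 3.14, 3.14, 3.14].

## Interface

Orientations are given as a unit quaternion [w, x, y, z].
In Python, from rig import sense, capture, finish_job, boxes_of, tips_ahead gives the robot as it stands.
- The arm moves only by the tool drive_tool, never from a script. Its argument "commands" is text: rows parted by semicolons, each of 7 numbers parted by spaces: the shift along the world's x, y, z in units of 0.1 m (1.0 is 0.1 m), then the turn, a rotation vector about the world's x, y, z in units of pi/4 rad (1.0 is pi/4 rad), then the opening in per cent of the stroke, from 0 (shut) to 100 (fully open). A call has 1 to 20 rows; each row shifts and turns the commanded pose from where the row before left it; what a row does not reach is not made up. A row lasts 1/12 s, in which the tool goes at most 41.7 mm and 7.16 degrees, less where a joint would pass 70% of its speed; a pose out of reach is approached as far as the arm can. A call with a number of a shift or a turn outside -1 to 1 is refused whole. A call with a gripper value outside its range is refused whole. The fingers move at their own pace and stop on an object; "force" is the grip in N (left out, the last holds). Time passes only in rows, so rows that do not move let the fingers close. It gives the time, the measured TCP pose, the force, the opening and the grip force at its end, in the units of the state.
- sense(): the state, without advancing time (a new reading comes with each control period).
- capture(name): name is "scene" or "top"; returns a dict with "pixels" (400x640x3 uint8, blue, green, red), "fov_y" (degrees; the focal length in pixels is half the picture's height over the tangent of half this angle, whatever the lens; pixels are square), "cx", "cy" (the principal point, pixels), "position" and "attitude" of the camera in the world. Camera axes: x right, y down, z forward; pixel columns grow to the right and rows downward; lengths in mm; the calibration is good to about 2 mm. A picture is of the moment at which its call begins. There is no depth.
- finish_job(): hands the job in; it is judged then, once.
Trained networks look in a picture, given as the dict that the camera call returned (one of the last four; its "shot" number tells which), for a name from the list of things; names that differ only in an ending like _2 or _b are one class to them, and where a whole thing is asked for, a point or a joint stands for the part that bears it (a point fixed in the world has none). Each returns a list of dicts, best first, with "confidence" (0 to 1); they miss things now and then, are a little off and sometimes report something else, mostly with a low value. They report only what shows in the picture. A call takes as long as a camera call. They do not tell look-alikes from the thing itself.
- boxes_of(picture, name): "position" ([column, row] in pixels, amid what is visible of it).
The state is a dict: "time_s": time; "joints": joint angles; "dq": joint speeds; "tau": joint torques, N m; "eef_pos": TCP position; "ee_rot": TCP orientation; "force": force on the tool from outside, world axes, zero at the start; "wrist_torque": the same for the moment, N m; "grip_width": opening from 0.0 (shut) to 1.0 (fully open); "grip_force": force on a finger pad.
Only numpy, scipy, OpenCV 4.12 (cv2) and the standard library are available. Lean on these libraries where they do the work, as an engineer would, in place of code of your own. Each camera call takes 0.05 s, during which the arm holds its last target. There are 200 camera calls.

## Task

The three capped bottles block the sorting tray: first stand all three upright on the grey mat, then, with all three still there, fetch the tray and lower it onto the tier stand so that all four corner holes drop over their pins and it sits flat, fully down. Then put every bottle back upright in the middle of the coaster that matches its cap. Leave the little gem jar where it is, and let go of everything.

Things in the scene. Friction and masses are not known exactly. Their poses are not given: they have to be found in the camera images.
- bottle_red_c (a point): bottle with a red cap: round amber glass body 48 mm across with a pale label band, whole bottle 100 mm tall, about 150 g. The cap, its grip, is a cylinder 26 mm across and takes up the top 34 mm. The point is the bottle's centre, half-way up (50 mm above its underside); z along the bottle. It starts upright on the red coaster
- bottle_yellow_c (a point): bottle with a yellow cap: round amber glass body 48 mm across with a pale label band, whole bottle 100 mm tall, about 150 g. The cap, its grip, is a cylinder 26 mm across and takes up the top 34 mm. The point is the bottle's centre, half-way up (50 mm above its underside); z along the bottle. It starts upright on the yellow coaster
- bottle_blue_c (a point): bottle with a blue cap: round amber glass body 48 mm across with a pale label band, whole bottle 100 mm tall, about 150 g. The cap, its grip, is a cylinder 26 mm across and takes up the top 34 mm. The point is the bottle's centre, half-way up (50 mm above its underside); z along the bottle. It starts upright on the blue coaster
- coaster_red: red coaster with a cork centre, fixed, a disc 58 mm across, 3 mm thick: home of the red-capped bottle. Origin at the centre of its underside. The three coasters lie in a row along their y axis, 62 mm apart, on a fixed dark wooden board 10 mm thick; the tray lies on that board too, only some 13 mm behind the bottles
- coaster_yellow: yellow coaster with a cork centre, fixed, a disc 58 mm across, 3 mm thick: home of the yellow-capped bottle. Origin at the centre of its underside. The three coasters lie in a row along their y axis, 62 mm apart, on a fixed dark wooden board 10 mm thick; the tray lies on that board too, only some 13 mm behind the bottles
- coaster_blue: blue coaster with a cork centre, fixed, a disc 58 mm across, 3 mm thick: home of the blue-capped bottle. Origin at the centre of its underside. The three coasters lie in a row along their y axis, 62 mm apart, on a fixed dark wooden board 10 mm thick; the tray lies on that board too, only some 13 mm behind the bottles
- tray_c (a point): loose sorting tray: pale wooden compartments 56 mm wide (its x, the grip, at the middle) by 94 mm (y) on a white floor plate 56 x 140 x 5 mm that sticks out at both ends, with a 13 mm hole at each corner (16 mm from centre in x, 58 mm in y). 34 mm high, about 140 g, same either way round. Point: its centre, half-way up. Starts flat on the dark board, long side along the bottles, beyond them
- stand: fixed tier stand: dark wooden base 90 (x) by 170 mm (y) with a lower tier of pale compartments and four upright steel pins, 6 mm thick, tips tapered, 80 mm above the bench, at 16 mm from the centre in x and 58 mm in y. Brass sleeves on the pins end level with the lower tier's rim, 44 mm above the bench: the tray's underside rests there. Origin: centre of the base's underside, at bench height
- mat: fixed grey mat with a black border, 110 mm (x) by 220 mm (y), 3 mm thick, empty at the start: the side area. Origin at the centre of its underside, at bench height. Three bottles fit in a row along its y, 70 mm apart
- jar_c (a point): small glass gem jar with a white lid, 29 mm across, 36 mm tall, standing on the dark board behind the tray, near the corner; to be left alone. The point is its centre, half-way up
There are look-alikes about, which are no part of the job. What is shaped like the part that bears bottle_yellow_c but green or pink is not meant.

How it is judged:
By the outcome, as a careful person would: the job done as asked, in the order asked, and still so for the second after the job is handed in, with the robot touching nothing.
It also fails if it takes over 128 s, if anything falls off the work surface, if the arm or the gripper's body presses on something with over 40 N, if the wrist force passes 120 N, or if a joint passes its speed limit or range.

## Working session

There is one attempt and no reset: what is moved stays moved. The work goes in short steps, Python scripts to look and compute and a tool call to move; the robot and the scene stay as the last step left them, time stands still between calls to the robot, and variables do not carry over. Pictures are saved under pics/ and viewed, at most 14 in all, crops included, and the job is handed in when it is done.

Besides the shell and the picture viewer there is one more tool, called by a JSON object that holds its "fn" and its "kwargs", one argument or row to a line. drive_tool: Moves the arm, as the interface text tells. Shifts and turns lie within -1 to 1; 1 stands for 0.1 m of shift or pi/4 rad of turn. Its arguments: {"type":"object","properties":{"commands":{"type":"string"},"force":{"type":"number"}},"required":["commands"]}

```bash
ls; mkdir -p pics; python3 - <<'E'
from rig import *
import cv2
print(sense())
for n in("scene","top"):
    p=capture(n); cv2.imwrite(f"pics/{n}0.png",p["pixels"]); print({k:v for k,v in p.items() if k!="pixels"})
    for o in("bottle_red_c","bottle_yellow_c","bottle_blue_c","coaster_red","coaster_yellow","coaster_blue","tray_c","stand","mat","jar_c"):
        print(o,[(d["position"],round(d["confidence"],2)) for d in boxes_of(p,o)])
E
```

```text
pics
{'time_s': 0.0, 'joints': array([ 8.82579202e-01,  3.13442814e-01,  1.49845602e+00,  9.56957656e-06,
        1.33100652e+00, -2.23406109e-01]), 'dq': array([ 4.26636289e-04,  8.88465764e-05,  4.38967654e-04, -7.75728755e-04,
        1.49724958e-04,  1.54958062e-03]), 'tau': array([ 1.19972898e-03, -4.12267578e+01, -2.59739506e+01, -7.30218881e-05,
        4.20684490e-03, -3.71843953e-05]), 'eef_pos': array([235.1862499 , 469.10189033, 247.73161353]), 'ee_rot': array([-2.93093157e-04,  2.30320083e-01,  9.73114705e-01, -5.87295676e-04]), 'force': array([ 0.47113805, -0.3141301 , -0.30637456]), 'wrist_torque': array([-0.00392839,  0.02104245,  0.00102145]), 'grip_force': 0.0, 'grip_width': 1.0019665847041102}
{'fov_y': 43.48217729884261, 'cx': 322.9079179672972, 'cy': 198.32194370937503, 'position': array([1062.77762344,  241.81528964, 1062.04994042]), 'attitude': array([-0.16211177,  0.54188693,  0.7900814 , -0.23632542]), 'shot': 1}
bottle_red_c [([427.5, 233.0], 0.75)]
bottle_yellow_c [([458.6, 207.7], 0.96), ([448.6, 247.7], 0.73), ([499.1, 226.8], 0.61), ([423.6, 198.0], 0.57)
[... 286 characters left out ...]
cx': 320.14584946755417, 'cy': 199.84036324316253, 'position': array([ 244.9756157 ,   24.25566139, 1042.06258667]), 'attitude': array([ 0.08010911, -0.69812264,  0.70709802, -0.07886499]), 'shot': 2}
bottle_red_c [([234.8, 209.2], 0.72)]
bottle_yellow_c [([211.6, 256.0], 0.96), ([241.9, 251.7], 0.92), ([209.3, 203.7], 0.73), ([173.1, 248.3], 0.61)]
bottle_blue_c [([190.3, 193.7], 0.72)]
coaster_red [([242.1, 217.1], 0.55)]
coaster_yellow [([191.8, 209.0], 0.57), ([245.2, 207.8], 0.23)]
coaster_blue [([191.4, 208.0], 0.55), ([232.4, 209.2], 0.46)]
tray_c [([217.4, 180.2], 0.65), ([329.1, 170.9], 0.37)]
stand [([429.8, 192.2], 0.76)]
mat [([327.9, 169.7], 0.56)]
jar_c [([195.4, 158.8], 0.54)]
```

```bash
python3 - <<'E'
import cv2
a=cv2.imread("pics/scene0.png");b=cv2.imread("pics/top0.png")
cv2.imwrite("pics/a1.png",cv2.resize(a[150:350,370:560],None,fx=3,fy=3,interpolation=2))
cv2.imwrite("pics/b1.png",cv2.resize(b[120:290,130:500],None,fx=2.15,fy=2.15,interpolation=2))
E
```

```text
(no output)
```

View pics/a1.png

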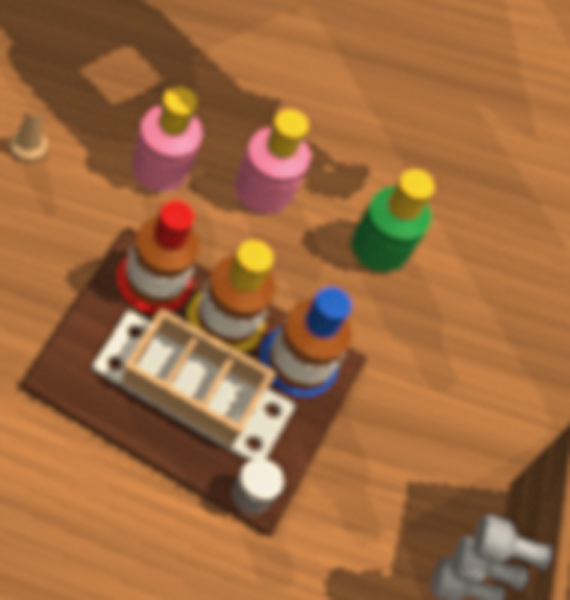

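View pics/b1.png

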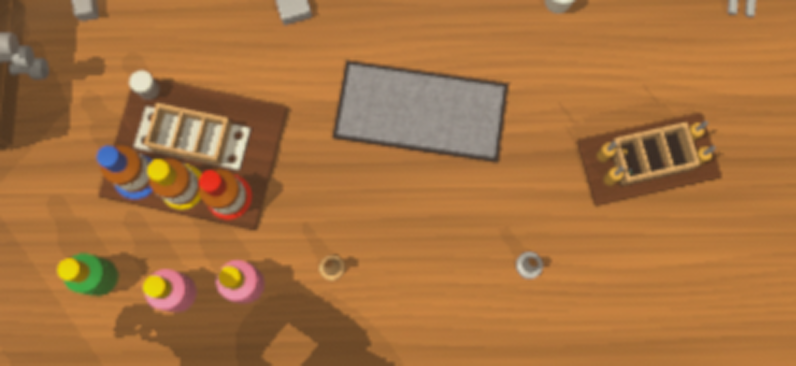

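View pics/scene0.png

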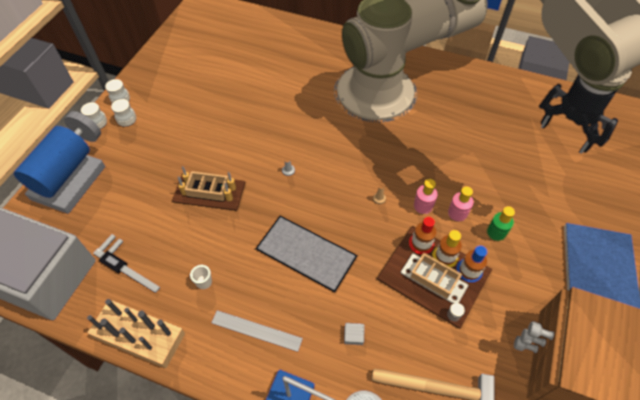

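The amber bottles with pale bands sit on the dark board at red (428,233), yellow (453,247) and blue (473,265) in "scene". In "top" they are at about (230,207), (207,201) and (183,196). The yellow-capped candidates are amber, pink ×2 and green. Only the amber one, in the middle of the coaster row, fits the description, and the crop confirms it. Next I'll estimate the poses.

```bash
cat > h.py <<'E'
import numpy as np,cv2
from scipy.spatial.transform import Rotation as R
from scipy.optimize import least_squares
from rig import *
def cam(p):
    w,x,y,z=p["attitude"]; return dict(R=R.from_quat([x,y,z,w]).as_matrix(),t=np.array(p["position"]),f=200/np.tan(np.radians(p["fov_y"]/2)),c=np.array([p["cx"],p["cy"]]),im=p["pixels"])
def proj(c,P):
    q=(np.atleast_2d(P)-c["t"])@c["R"]; return q[:,:2]/q[:,2:]*c["f"]+c["c"]
def onz(c,uv,z):
    uv=np.atleast_2d(uv); d=np.c_[(uv-c["c"])/c["f"],np.ones(len(uv))]@c["R"].T
    return (c["t"]+d*((z-c["t"][2])/d[:,2:]))[:,:2]
def place(p,M):  # pose x,y,yaw
    M=np.atleast_2d(M).astype(float); s,k=np.sin(p[2]),np.cos(p[2]); o=M.copy()
    o[:,0]=p[0]+k*M[:,0]-s*M[:,1]; o[:,1]=p[1]+s*M[:,0]+k*M[:,1]; return o
def fit(obs,p0): # obs: list of (cam,M,uv)
    f=lambda p:np.concatenate([(proj(c,place(p,M))-uv).ravel() for c,M,uv in obs])
    r=least_squares(f,p0,loss="soft_l1"); return r.x,np.sqrt(np.mean(r.fun**2))
def caps(c,roi=None):
    hsv=cv2.cvtColor(c["im"],cv2.COLOR_BGR2HSV); o={}
    for n,(lo,hi) in dict(red=(0,5),yellow=(22,34),blue=(100,120)).items():
        m=((hsv[...,0]>=lo)&(hsv[...,0]<=hi)|((n=="red")&(hsv[...,0]>174)))&(hsv[...,1]>190)&(hsv[...,2]>90)
        k,_,st,ce=cv2.connectedComponentsWithStats(m.astype(np.uint8))
        o[n]=[(np.round(ce[i],1).tolist(),int(st[i,4])) for i in range(1,k) if st[i,4]>12]
    return o
E
python3 - <<'E'
from h import *
S,T=cam(capture("scene")),cam(capture("top"))
for c in(S,T):
    for n,v in caps(c).items(): print(n,[(u,a,onz(c,u,98).round(1).tolist()) for u,a in v if a<200])
A=lambda l:np.array(l)/3+[370,150]; B=lambda l:np.array(l)/2.15+[130,120]
for n,c,uv in(("S",S,A([(128,310),(93,362),(258,458),(295,405)])),("T",T,B([(250,127),(243,168),(134,146),(143,107)]))): print("tray",n,onz(c,uv,15).round(1).tolist())
m=onz(T,B([(347,62),(508,85),(497,160),(334,137)]),3);print("mat",m.round(1).tolist(),m.mean(0))
print("stand",onz(T,B([(578,140),(703,113),(720,178),(597,206)]),10).round(1).tolist())
def crop(c,u0,v0,w,h,s): return cv2.resize(c["im"][v0:v0+h,u0:u0+w],None,fx=s,fy=s,interpolation=cv2.INTER_CUBIC)
out=np.vstack([np.hstack([crop(S,170,160,80,60,5),crop(T,390,165,80,60,5)]),np.hstack([crop(S,392,240,80,60,5),crop(T,180,155,80,60,5)])])
cv2.imwrite("pics/m1.png",out)
E
```

```text
red [([427.7, 224.3], 151, [[452.4, 256.1]]), ([417.7, 247.8], 110, [[517.4, 250.8]])]
yellow [([428.8, 185.8], 111, [[350.0, 232.1]]), ([465.7, 193.2], 117, [[339.5, 317.1]]), ([506.9, 214.0], 141, [[361.9, 415.8]]), ([453.5, 237.7], 144, [[465.1, 317.3]])]
blue [([493.6, 3.2], 75, [[-391.1, 245.9]]), ([479.5, 253.2], 93, [[482.3, 377.9]])]
red [([228.0, 204.5], 97, [[452.3, 258.6]]), ([240.9, 214.7], 55, [[425.5, 225.0]])]
yellow [([204.4, 199.7], 107, [[465.6, 319.3]]), ([215.6, 214.7], 31, [[426.4, 288.8]]), ([163.2, 245.4], 121, [[350.6, 415.1]]), ([236.9, 248.6], 76, [[340.4, 232.0]]), ([202.1, 253.0], 94, [[330.6, 317.5]])]
blue []
tray S [[488.7, 244.4], [541.0, 231.4], [571.6, 365.8], [520.5, 382.2]]
tray T [[542.9, 231.0], [488.0, 238.3], [519.2, 380.8], [572.0, 372.3]]
mat [[635.4, 105.8], [600.0, -109.2], [497.2, -90.8], [531.2, 122.4]] [565.94618124   7.06318547]
stand [[521.0, -196.6], [555.5, -362.8], [467.9, -376.6], [433.3, -215.7]]
```

View pics/m1.png

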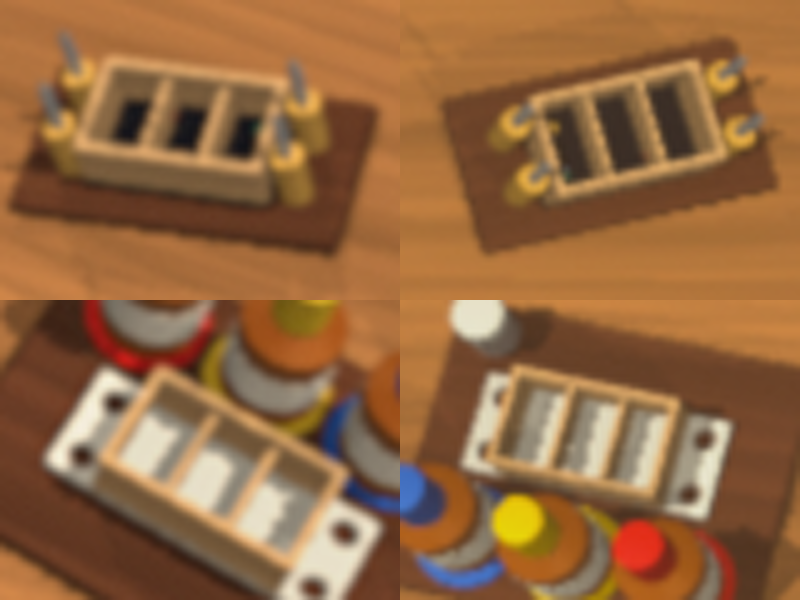

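```bash
python3 - <<'E'
from h import *
S,T=cam(capture("scene")),cam(capture("top"))
def L(off,pts,po=(0,0)): return (np.array(pts,float)-po+.5)/5-.5+off
h=[(a,b) for a in(16,-16) for b in(58,-58)]
z=lambda l,h:[(a,b,h) for a,b in l]
tr=[(S,z([(-28,-47),(28,-47)],44),L((392,240),[(160,67),(100,145)])),
 (S,z([(-16,-58),(16,-58),(-16,58),(16,58)],15),L((392,240),[(116,103),(83,156),(344,232),(313,288)])),
 (T,z([(28,47),(28,-47),(-28,-47),(-28,47)],44),L((180,155),[(113,66),(281,99),(258,198),(87,162)])),
 (T,z([(16,-58),(-16,-58)],15),L((180,155),[(304,140),(290,194)]))]
k=[(-16,-58),(16,-58),(-16,58),(16,58)]; kt=[(16,58),(-16,58),(16,-58),(-16,-58)]
st=[(S,z(k,80),L((170,160),[(62,38),(46,88),(295,64),(281,115)])),(S,z(k,44),L((170,160),[(78,74),(60,124),(304,103),(288,155)])),
 (T,z(kt,80),L((390,165),[(129,113),(143,173),(338,64),(355,122)])),(T,z(kt,44),L((390,165),[(115,122),(130,184),(323,78),(340,133)]))]
for n,o,p0 in(("tray",tr,(530,307,-.215)),("stand",st,(495,-288,.2))):
    print(n,*fit(o,p0)); 
    for c in(S,T): print("  ",*fit([q for q in o if q[0] is c],p0))
# bottles
hsv=cv2.cvtColor(T["im"],cv2.COLOR_BGR2HSV)
for c in (S,T):
    q=cv2.cvtColor(c["im"],cv2.COLOR_BGR2HSV); u=np.array([[479,252],[181,192]][c is T]); r=q[u[1]-20:u[1]+20,u[0]-20:u[0]+20]
    m=(r[...,0]>98)&(r[...,0]<125)&(r[...,1]>150)&(r[...,2]>60); n,_,s,ce=cv2.connectedComponentsWithStats(m.astype(np.uint8))
    for i in range(1,n): print("blue",ce[i]+u-20,s[i,4],onz(c,ce[i]+u-20,98))
g=T["im"][140:205,280:370].astype(int); m=(np.ptp(g,axis=2)<30).astype(np.uint8); m=cv2.morphologyEx(m,2,np.ones((3,3),np.uint8)); cs=max(cv2.findContours(m,0,1)[0],key=cv2.contourArea)
b=cv2.boxPoints(cv2.minAreaRect(cs))+[280,140]; P=onz(T,b,3); print("mat T",P.round(1).tolist(),P.mean(0))
g=S["im"][205:300,245:370].astype(int); m=(np.ptp(g,axis=2)<30).astype(np.uint8); m=cv2.morphologyEx(m,2,np.ones((3,3),np.uint8)); cs=max(cv2.findContours(m,0,1)[0],key=cv2.contourArea)
b=cv2.approxPolyDP(cs,6,True)[:,0]+[245,205]; P=onz(S,b,3); print("mat S",P.round(1).tolist(),P.mean(0))
E
```

```text
tray [ 5.31195516e+02  3.06380049e+02 -2.26285476e-01] 0.6197603817925906
   [ 5.31891655e+02  3.06345696e+02 -2.29065378e-01] 0.8148365142464504
   [ 5.30399746e+02  3.06438272e+02 -2.18487770e-01] 0.290005560681197
stand [ 4.97428011e+02 -2.85402098e+02  2.16492024e-01] 0.9695537959474375
   [ 5.00070603e+02 -2.85220654e+02  2.25683382e-01] 0.4890676311886329
   [ 4.94055837e+02 -2.84495079e+02  2.17702840e-01] 0.6633438590345382
blue [479.00763359 253.47328244] 131 [[483.29188936 377.06763692]]
blue [459. 264.] 3 [[523.29344228 342.53171989]]
blue [180.         192.44827586] 58 [[485.46438636 382.83053563]]
blue [194.83333333 210.        ] 12 [[439.14158975 342.04394311]]
blue [188.5 210. ] 2 [[439.35107695 358.09075625]]
mat T [[532.0, 122.8], [636.6, 109.2], [601.0, -106.7], [497.9, -88.6]] [566.86454967   9.15620819]
mat S [[504.0, -89.9], [603.9, -102.7], [634.6, 105.8], [535.2, 119.1]] [569.44265084   8.07056836]
```

{"fn": "drive_tool", "kwargs": {
  "commands": "0.2 -0.193 -0.044 0 0 -0.1535 60;0.2 -0.193 -0.044 0 0 -0.1535 60;0.2 -0.193 -0.044 0 0 -0.1535 60;0.2 -0.193 -0.044 0 0 -0.1535 60;0.2 -0.193 -0.044 0 0 -0.1535 60;0.2 -0.193 -0.044 0 0 -0.1535 60;0.2 -0.193 -0.044 0 0 -0.1535 60;0.2 -0.193 -0.044 0 0 -0.1535 60;0.2 -0.193 -0.044 0 0 -0.1535 60;0.2 -0.193 -0.044 0 0 -0.1535 60;0.17 -0.193 -0.044 0 0 -0.1535 60;0 0 0 0 0 0 60;0 0 0 0 0 0 60",
  "force": 30
}}

```text
time_s: 2.38
eef_pos: [452.7, 256.3, 199.6]
ee_rot: [-0.0, 0.781, 0.625, -0.0]
force: [0.8, -0.1, 0.1]
grip_width: 0.6
grip_force: 0.0
```

{"fn": "drive_tool", "kwargs": {
  "commands": "0 0.01 -0.25 0 0 0 60;0 0 -0.25 0 0 0 60;0 0 -0.25 0 0 0 60;0 0 -0.15 0 0 0 60;0 0 -0.1 0 0 0 60;0 0 0 0 0 0 60;0 0 0 0 0 0 25;0 0 0 0 0 0 15;0 0 0 0 0 0 15;0 0 0 0 0 0 15;0 0 0 0 0 0 15;0 0 0 0 0 0 15",
  "force": 30
}}

```text
time_s: 3.38
eef_pos: [452.8, 258.3, 101.1]
ee_rot: [0.0, 0.78, 0.625, 0.001]
force: [-1.4, 0.2, 6.3]
grip_width: 0.292
grip_force: 32.5
```

{"fn": "drive_tool", "kwargs": {
  "commands": "0 0 0.15 0 0 0 15;0 0 0.2 0 0 0 15;0 0 0.25 0 0 0 15;0.05 -0.16 0 0 0 0 15;0.105 -0.32 0 0 0 0 15;0.105 -0.32 0 0 0 0 15;0.105 -0.32 0 0 0 0 15;0.105 -0.32 0 0 0 0 15;0.105 -0.32 0 0 0 0 15;0.105 -0.32 0 0 0 0 15;0.105 -0.32 0 0 0 0 15;0.105 -0.32 0 0 0 0 15;0.105 -0.32 0 0 0 0 15;0.05 -0.15 0 0 0 0 15;0.03 -0.16 0 0 0 0 15;0 0 -0.2 0 0 0 15;0 0 -0.2 0 0 0 15;0 0 -0.15 0 0 0 15;0 0 -0.05 0 0 0 15"
}}

```text
time_s: 4.97
eef_pos: [558.7, -76.4, 97.8]
ee_rot: [-0.002, 0.78, 0.625, -0.001]
force: [0.3, -0.7, -1.2]
grip_width: 0.291
grip_force: 31.9
```

{"fn": "drive_tool", "kwargs": {
  "commands": "-0.03 0.155 0 0 0 0 15;0 0 0 0 0 0 15;0 0 -0.03 0 0 0 15;0 0 -0.02 0 0 0 15;0 0 0 0 0 0 15;0 0 0 0 0 0 15"
}}

```text
time_s: 5.47
eef_pos: [556.9, -61.7, 95.1]
ee_rot: [0.0, 0.781, 0.625, 0.0]
force: [0.0, 0.7, -0.0]
grip_width: 0.299
grip_force: 31.9
```

{"fn": "drive_tool", "kwargs": {
  "commands": "0 0 -0.02 0 0 0 15;0 0 -0.015 0 0 0 15;0 0 0 0 0 0 15"
}}

```text
time_s: 5.72
eef_pos: [556.8, -61.6, 91.2]
ee_rot: [-0.0, 0.781, 0.625, -0.0]
force: [0.5, -0.8, -1.3]
grip_width: 0.296
grip_force: 31.8
```

```bash
python3 - <<'E'
from h import *
S=capture("scene"); print(sense()["force"],sense()["eef_pos"]);cv2.imwrite("pics/s2.png",cv2.resize(S["pixels"][130:300,200:500],None,fx=2.5,fy=2.5,interpolation=2))
E
```

```text
[-0.69530142 -0.90722831 -1.21047124] [556.83649055 -61.58746713  91.30870625]
```

View pics/s2.png

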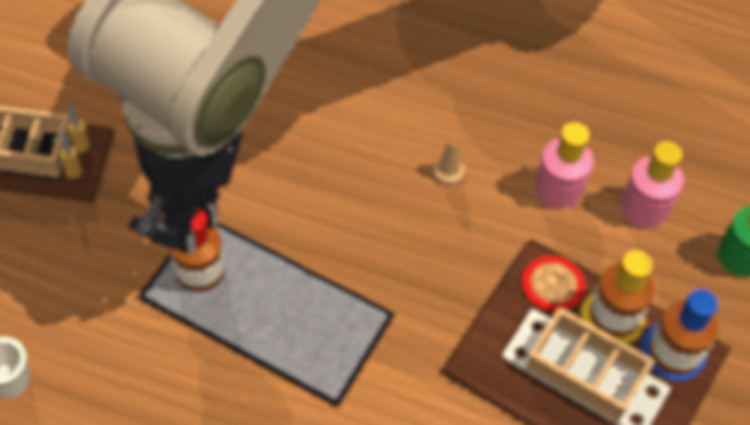

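The bottle hangs upright over the left end of the mat, at about (275,235) in full-picture pixels. The empty red coaster shows at about (421,243). Lowering the last bit and releasing.

{"fn": "drive_tool", "kwargs": {
  "commands": "0 0 -0.015 0 0 0 15;0 0 -0.005 0 0 0 15;0 0 0 0 0 0 60;0 0 0 0 0 0 60;0 0 0 0 0 0 60;0 0 0.1 0 0 0 60;0 0 0.3 0 0 0 60;0 0 0.4 0 0 0 60;0 0 0.3 0 0 0 60;-0.09 0.38 0 0 0 0 60;-0.09 0.38 0 0 0 0 60;-0.09 0.38 0 0 0 0 60;-0.09 0.38 0 0 0 0 60;-0.09 0.38 0 0 0 0 60;-0.09 0.38 0 0 0 0 60;-0.09 0.38 0 0 0 0 60;-0.09 0.38 0 0 0 0 60;-0.09 0.38 0 0 0 0 60;-0.1 0.38 0 0 0 0 60;0 0 0 0 0 0 60"
}}

```text
time_s: 7.43
eef_pos: [463.5, 323.8, 200.0]
ee_rot: [-0.001, 0.779, 0.627, 0.001]
force: [-0.2, 0.2, 0.0]
grip_width: 0.605
grip_force: 0.0
```

```bash
cat > caps.py <<'E'
from h import *
print(sense()["eef_pos"].round(1))
for n in("scene","top"):
    c=cam(capture(n)); print(n)
    for k,v in caps(c).items(): print(k,[(a,onz(c,u,float(__import__("sys").argv[1])).round(1).tolist()) for u,a in v if a<200])
E
python3 caps.py 88; python3 - <<'E'
from h import *
c=cam(capture("scene")); q=cv2.cvtColor(c["im"],cv2.COLOR_BGR2HSV)[230:262,405:438]
m=(((q[...,0]<5)|(q[...,0]>174))&(q[...,1]>150)).astype(np.uint8); k=max(cv2.findContours(m,0,1)[0],key=cv2.contourArea)
e=cv2.fitEllipse(cv2.convexHull(k)); print("coaster",e, onz(c,np.array(e[0])+[405,230],12.5))
E
```

```text
[463.5 323.8 200. ]
scene
red [(141, [[557.4, -64.2]])]
yellow [(114, [[342.2, 232.1]]), (33, [[332.8, 311.1]]), (146, [[354.4, 417.5]]), (143, [[458.7, 317.8]]), (14, [[512.3, 287.2]])]
blue [(101, [[477.2, 378.9]])]
top
red [(85, [[556.9, -63.1]]), (144, [[436.4, 239.2]])]
yellow [(106, [[468.2, 322.2]]), (64, [[442.7, 283.1]]), (81, [[341.4, 234.7]]), (69, [[331.0, 317.3]])]
blue []
coaster ((15.941408157348633, 13.079965591430664), (21.982715606689453, 25.810081481933594), 107.04754638671875) [[454.08646154 255.42744409]]
```

{"fn": "drive_tool", "kwargs": {
  "commands": "0.02 -0.05 -0.25 0 0 0 60;0 0 -0.25 0 0 0 60;0 0 -0.25 0 0 0 60;0 0 -0.15 0 0 0 60;0 0 -0.095 0 0 0 60;0 0 0 0 0 0 60;0 0 0 0 0 0 25;0 0 0 0 0 0 15;0 0 0 0 0 0 15;0 0 0 0 0 0 15;0 0 0 0 0 0 15;0 0 0.2 0 0 0 15;0 0 0.3 0 0 0 15;0 0 0.3 0 0 0 15;0 0 0.2 0 0 0 15;0 0 0 0 0 0 15"
}}

```text
time_s: 8.92
eef_pos: [469.2, 314.2, 204.3]
ee_rot: [0.001, 0.78, 0.625, 0.004]
force: [-0.0, -0.3, -1.7]
grip_width: 0.293
grip_force: 30.3
```

{"fn": "drive_tool", "kwargs": {
  "commands": "0.11 -0.345 0 0 0 0 15;0.11 -0.345 0 0 0 0 15;0.11 -0.345 0 0 0 0 15;0.11 -0.345 0 0 0 0 15;0.11 -0.345 0 0 0 0 15;0.11 -0.345 0 0 0 0 15;0.11 -0.345 0 0 0 0 15;0.11 -0.345 -0.1 0 0 0 15;0.1 -0.33 -0.2 0 0 0 15;0 0 -0.3 0 0 0 15;0 0 -0.2 0 0 0 15;0 0 -0.15 0 0 0 15;0 0 0 0 0 0 15;0 0 0 0 0 0 15"
}}

```text
time_s: 10.08
eef_pos: [565.3, 4.7, 104.0]
ee_rot: [-0.001, 0.78, 0.625, -0.001]
force: [0.3, 0.8, -2.1]
grip_width: 0.297
grip_force: 29.7
```

{"fn": "drive_tool", "kwargs": {
  "commands": "0.015 0.035 -0.05 0 0 0 15;0 0 -0.05 0 0 0 15;0 0 -0.025 0 0 0 15;0 0 0 0 0 0 15;0 0 0 0 0 0 15"
}}

```text
time_s: 10.5
eef_pos: [567.4, 8.1, 92.5]
ee_rot: [0.0, 0.78, 0.625, 0.0]
force: [0.3, -0.3, -1.5]
grip_width: 0.295
grip_force: 29.8
```

{"fn": "drive_tool", "kwargs": {
  "commands": "0 0 -0.015 0 0 0 15;0 0 -0.01 0 0 0 15;0 0 0 0 0 0 15;0 0 0 0 0 0 60;0 0 0 0 0 0 60;0 0 0 0 0 0 60;0 0 0.1 0 0 0 60;0 0 0.3 0 0 0 60;0 0 0.4 0 0 0 60;0 0 0.3 0 0 0 60;-0.088 0.37 0 0 0 0 60;-0.088 0.37 0 0 0 0 60;-0.088 0.37 0 0 0 0 60;-0.088 0.37 0 0 0 0 60;-0.088 0.37 0 0 0 0 60;-0.088 0.37 0 0 0 0 60;-0.088 0.37 0 0 0 0 60;-0.088 0.37 0 0 0 0 60;-0.088 0.37 0 0 0 0 60;-0.088 0.37 0 0 0 0 60"
}}

```text
time_s: 12.17
eef_pos: [478.5, 379.8, 200.8]
ee_rot: [0.0, 0.78, 0.625, 0.0]
force: [1.0, -0.8, -0.1]
grip_width: 0.6
grip_force: 0.0
```

{"fn": "drive_tool", "kwargs": {
  "commands": "0 0 0 0 0 0 60;0 0 0 0 0 0 60"
}}

```text
time_s: 12.33
eef_pos: [478.5, 379.5, 200.3]
ee_rot: [0.0, 0.78, 0.626, 0.0]
force: [1.2, -0.1, -0.2]
grip_width: 0.602
grip_force: 0.0
```

```bash
python3 caps.py 88
```

```text
[478.5 379.5 200.3]
scene
red [(142, [[557.4, -64.0]])]
yellow [(114, [[342.5, 232.2]]), (116, [[332.1, 317.6]]), (130, [[569.2, 10.6]]), (100, [[503.1, 312.4]])]
blue [(100, [[476.6, 379.0]])]
top
red [(83, [[557.2, -63.1]]), (148, [[436.7, 238.6]])]
yellow [(92, [[569.8, 11.5]]), (165, [[449.2, 295.2]]), (81, [[341.4, 234.7]]), (93, [[331.3, 320.6]])]
blue []
```

{"fn": "drive_tool", "kwargs": {
  "commands": "0.005 0 -0.25 0 0 0 60;0 0 -0.25 0 0 0 60;0 0 -0.25 0 0 0 60;0 0 -0.15 0 0 0 60;0 0 -0.1 0 0 0 60;0 0 0 0 0 0 60;0 0 0 0 0 0 25;0 0 0 0 0 0 15;0 0 0 0 0 0 15;0 0 0 0 0 0 15;0 0 0 0 0 0 15"
}}

```text
time_s: 13.35
eef_pos: [480.7, 378.2, 101.4]
ee_rot: [0.0, 0.781, 0.625, 0.001]
force: [1.9, -2.0, 6.5]
grip_width: 0.292
grip_force: 31.1
```

{"fn": "drive_tool", "kwargs": {
  "commands": "0 0 0.2 0 0 0 15;0 0 0.4 0 0 0 15;0 0 0.4 0 0 0 15;0.12 -0.36 0 0 0 0 15;0.12 -0.36 0 0 0 0 15;0.12 -0.36 0 0 0 0 15;0.12 -0.36 0 0 0 0 15;0.13 -0.36 0 0 0 0 15;0.13 -0.36 0 0 0 0 15;0.13 -0.36 -0.1 0 0 0 15;0.13 -0.36 -0.2 0 0 0 15;0 -0.11 -0.3 0 0 0 15;0 0 -0.2 0 0 0 15;0 0 -0.15 0 0 0 15;0 0 0 0 0 0 15;0 0 0 0 0 0 15"
}}

```text
time_s: 14.68
eef_pos: [579.1, 80.4, 105.5]
ee_rot: [-0.0, 0.78, 0.625, -0.0]
force: [0.1, -0.9, -1.5]
grip_width: 0.29
grip_force: 30.3
```

{"fn": "drive_tool", "kwargs": {
  "commands": "0 0 -0.06 0 0 0 15;0 0 -0.05 0 0 0 15;0 0 -0.03 0 0 0 15;0 0 -0.01 0 0 0 15;0 0 0 0 0 0 15;0 0 0 0 0 0 60;0 0 0 0 0 0 60;0 0 0 0 0 0 60;0 0 0.1 0 0 0 60;0 0 0.3 0 0 0 60;0 0 0.4 0 0 0 60;0 0 0.3 0 0 0 90;-0.2 0.3 0 0 0 0 90;-0.2 0.3 0 0 0 0 90;-0.1 0.3 0 0 0 0 90;0 0 0 0 0 0 90"
}}

```text
time_s: 16.02
eef_pos: [527.4, 174.4, 201.9]
ee_rot: [-0.0, 0.779, 0.627, 0.001]
force: [-0.4, 0.8, -0.3]
grip_width: 0.902
grip_force: 0.0
```

```bash
python3 caps.py 88; python3 - <<'E'
from h import *
S,T=cam(capture("scene")),cam(capture("top"))
def crop(c,u0,v0,w,h,s): return cv2.resize(c["im"][v0:v0+h,u0:u0+w],None,fx=s,fy=s,interpolation=cv2.INTER_CUBIC)
p=np.array([531,306.4,-.222]); 
out=np.hstack([crop(S,380,215,100,100,4),crop(T,170,145,100,100,4)])
for c,o,x in((S,(380,215),0),(T,(170,145),400)):
    for M,col in((z:=[(a,b,15) for a in(16,-16) for b in(58,-58)],(0,0,255)),([(a,b,44) for a in(28,-28) for b in(47,-47)],(255,0,255)),([(-65,b,13) for b in (-62,0,62)],(0,255,0))):
        for u in proj(c,place(p,M)): cv2.circle(out,tuple(((u-o+.5)*4-.5+[x,0]).round().astype(int).tolist()),2,col,-1)
cv2.imwrite("pics/t1.png",out); cv2.imwrite("pics/sfull.png",S["im"])
E
```

```text
[527.4 174.4 201.9]
scene
red [(136, [[557.1, -64.8]])]
yellow [(114, [[342.2, 232.1]]), (117, [[332.0, 317.8]]), (140, [[355.0, 417.4]]), (125, [[569.6, 10.3]]), (105, [[503.5, 312.1]])]
blue [(94, [[583.1, 79.7]])]
top
red [(76, [[556.9, -63.4]])]
yellow [(85, [[569.5, 11.3]]), (93, [[352.7, 421.8]])]
blue []
```

View pics/t1.png

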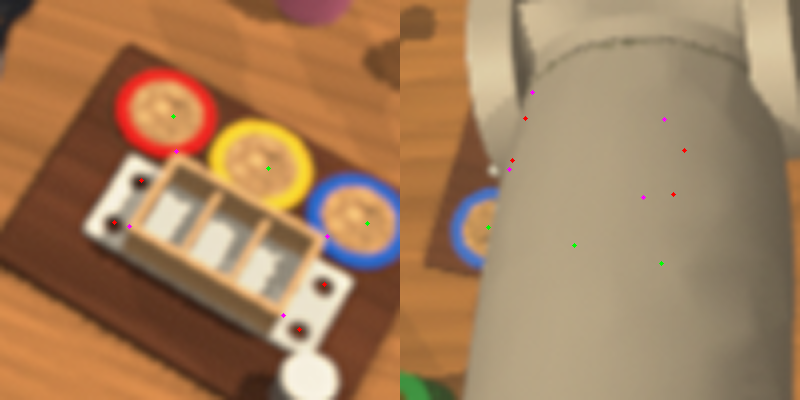

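```bash
python3 - <<'E'
from h import *
print(tips_ahead() if callable(tips_ahead) else tips_ahead, sense()["eef_pos"])
S=cam(capture("scene")); print("jar", onz(S,[457,309],46))
q=cv2.cvtColor(S["im"],cv2.COLOR_BGR2HSV)
for n,o,(lo,hi) in(("red",(405,230),(-1,5)),("yel",(430,242),(20,34)),("blu",(453,255),(98,125))):
    r=q[o[1]:o[1]+32,o[0]:o[0]+30]; m=((r[...,0]>lo)&(r[...,0]<hi)|((n=="red")&(r[...,0]>174)))&(r[...,1]>150)
    k=max(cv2.findContours(m.astype(np.uint8),0,1)[0],key=cv2.contourArea); h=cv2.convexHull(k)
    e=cv2.fitEllipse(h); print(n,np.round(e[0],1),np.round(e[1],1),onz(S,np.array(e[0])+o,13),onz(S,h[:,0]+o,13).mean(0))
E
```

```text
17.0 [529.80414636 169.61054227 200.9894065 ]
jar [[599.2724914  367.22677432]]
red [15.9 13. ] [22.  25.9] [[454.32697903 255.31474598]] [453.81869312 257.98534424]
yel [15.  13.7] [20.  26.4] [[466.34384693 316.29936199]] [462.03192951 312.52469955]
blu [16.  14.8] [21.2 25.6] [[482.0311234 376.0226611]] [480.32281371 376.83729064]
```

{"fn": "drive_tool", "kwargs": {
  "commands": "0 0.34 0 0 0 0 100;0 0.34 0 0 0 0 100;0 0.34 -0.1 0 0 0 100;0.01 0.34 -0.2 0 0 0 100;0 0.01 -0.35 0 0 0 100;0 0 -0.35 0 0 0 100;0 0 -0.2 0 0 0 100;0 0 -0.1 0 0 0 100;0 0 0 0 0 0 100;0 0 0 0 0 0 100"
}}

```text
time_s: 17.1
eef_pos: [531.3, 306.8, 71.5]
ee_rot: [0.0, 0.781, 0.625, 0.001]
force: [0.5, -0.4, 1.7]
grip_width: 1.0
grip_force: 0.0
```

{"fn": "drive_tool", "kwargs": {
  "commands": "0 0 -0.2 0 0 0 100;0 0 -0.15 0 0 0 100;0 0 -0.06 0 0 0 100;0 0 0 0 0 0 100;0 0 0 0 0 0 75;0 0 0 0 0 0 65;0 0 0 0 0 0 50;0 0 0 0 0 0 50;0 0 0 0 0 0 50;0 0 0 0 0 0 50",
  "force": 40
}}

```text
time_s: 17.93
eef_pos: [531.2, 307.5, 31.2]
ee_rot: [0.0, 0.781, 0.625, 0.001]
force: [-0.2, -0.8, 6.5]
grip_width: 0.648
grip_force: 43.8
```

{"fn": "drive_tool", "kwargs": {
  "commands": "0 0 0.15 0 0 0 50;0 0 0.35 0 0 0 50;0 0 0.4 0 0 0 50;0 0 0.4 0 0 0 50;0 0 0.25 0 0 0 50;0 -0.15 0 0 0 0 50;-0.02 -0.35 0 0 0 0.05 50;-0.02 -0.38 0 0 0 0.05 50;-0.02 -0.38 0 0 0 0.05 50;-0.02 -0.38 0 0 0 0.05 50;-0.02 -0.38 0 0 0 0.05 50;-0.02 -0.38 0 0 0 0.05 50;-0.02 -0.38 0 0 0 0.05 50;-0.02 -0.38 0 0 0 0.05 50;-0.02 -0.38 0 0 0 0.05 50;-0.02 -0.38 0 0 0 0.05 50;-0.02 -0.38 0 0 0 0.03 50;-0.02 -0.38 0 0 0 0 50;-0.02 -0.38 0 0 0 0 50;-0.02 -0.38 0 0 0 0 50"
}}

```text
time_s: 19.6
eef_pos: [501.9, -238.6, 185.1]
ee_rot: [0.0, 0.635, 0.773, 0.0]
force: [0.4, 0.1, -2.1]
grip_width: 0.651
grip_force: 43.2
```

{"fn": "drive_tool", "kwargs": {
  "commands": "-0.02 -0.35 0 0 0 0.03 50;-0.02 -0.35 0 0 0 0 50;0 -0.15 0 0 0 0 50;0 0 -0.2 0 0 0 50;0 0 -0.2 0 0 0 50;0 0 0 0 0 0 50;0 0 0 0 0 0 50;0 0 0 0 0 0 50"
}}

```text
time_s: 20.27
eef_pos: [498.8, -321.9, 146.0]
ee_rot: [0.001, 0.625, 0.78, -0.0]
force: [-0.4, -0.3, -1.0]
grip_width: 0.647
grip_force: 43.0
```

{"fn": "drive_tool", "kwargs": {
  "commands": "-0.01 0.18 -0.1 0 0 0 50;0 0.19 -0.1 0 0 0 50;0 0 0 0 0 0 50;0 0 0 0 0 0 50;0 0 0 0 0 0 50"
}}

```text
time_s: 20.68
eef_pos: [498.0, -285.4, 126.1]
ee_rot: [0.001, 0.625, 0.78, -0.0]
force: [0.9, -0.6, -1.0]
grip_width: 0.643
grip_force: 43.1
```

```bash
python3 - <<'E'
from h import *
s=sense();print(s["eef_pos"],s["ee_rot"],s["force"])
S,T=cam(capture("scene")),cam(capture("top"))
def crop(c,u0,v0,w,h,s): return cv2.resize(c["im"][v0:v0+h,u0:u0+w],None,fx=s,fy=s,interpolation=cv2.INTER_CUBIC)
out=np.hstack([crop(S,165,130,100,85,4),crop(T,380,150,100,85,4)])
cv2.imwrite("pics/st1.png",out)
print(proj(S,[*s["eef_pos"]]),proj(T,[*s["eef_pos"]]))
E
```

```text
[ 498.00768429 -285.42309403  126.06165934] [ 1.35173897e-03  6.25212159e-01  7.80453654e-01 -1.51383337e-04] [ 0.9252511  -0.64535988 -0.99396355]
[[199.85752358 162.04305019]] [[444.24940438 181.40442109]]
```

View pics/st1.png

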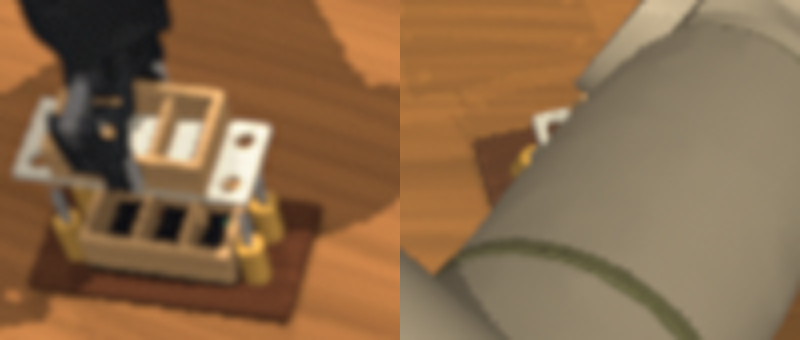

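The "scene" crop shows the tray hanging level over the stand, with its right holes at (226,165) and (222,176). "Top" is blocked by the arm. I'll refit the stand with free heights and overlay both models.

```bash
python3 - <<'E'
from h import *
S,T=cam(capture("scene")),cam(capture("top"))
def L(off,pts): return (np.array(pts,float)+.5)/5-.5+off
k=[(-16,-58),(16,-58),(-16,58),(16,58)]; kt=[(16,58),(-16,58),(16,-58),(-16,-58)]
z=lambda l,h:[(a,b,h) for a,b in l]
o=[(S,k,0,L((170,160),[(62,38),(46,88),(295,64),(281,115)])),(S,k,1,L((170,160),[(78,74),(60,124),(304,103),(288,155)])),
 (T,kt,0,L((390,165),[(129,113),(143,173),(338,64),(355,122)])),(T,kt,1,L((390,165),[(115,122),(130,184),(323,78),(340,133)]))]
f=lambda p:np.concatenate([(proj(c,place(p[:3],z(M,p[3+i])))-uv).ravel() for c,M,i,uv in o])
r=least_squares(f,(497,-285,.217,80,44),loss="soft_l1"); print(r.x.round(3),np.sqrt(np.mean(r.fun**2))); print(r.fun.reshape(-1,2).round(1).tolist())
# camera nuisance: pixel offsets fixed heights
g=lambda p:np.concatenate([(proj(c,place(p[:3],z(M,(80,44)[i])))+(p[3:5] if c is S else p[5:7])-uv).ravel() for c,M,i,uv in o]+[p[3:]*1.0])
r2=least_squares(g,(497,-285,.217,0,0,0,0)); print(r2.x.round(2))
s=sense(); e=s["eef_pos"]; q=np.array([e[0],e[1],.2188]); zb=e[2]-21.2
u0,v0=165,135; im=cv2.resize(S["im"][v0:v0+75,u0:u0+100],None,fx=8,fy=8,interpolation=2)
P=lambda M,p:[tuple(((u-[u0,v0]+.5)*8-.5).round().astype(int).tolist()) for u in proj(S,place(p,M))]
for a in(16,-16):
  for b in(58,-58):
    t=np.linspace(0,6.28,25); cv2.polylines(im,[np.array(P([(a+6.5*np.cos(i),b+6.5*np.sin(i),zb+5) for i in t],q))],True,(0,0,255),1)
    l=P([(a,b,44),(a,b,80)],r.x[:3]); cv2.line(im,*l,(255,255,0),1)
cv2.polylines(im,[np.array(P([(28,47,zb+34),(-28,47,zb+34),(-28,-47,zb+34),(28,-47,zb+34)],q))],True,(255,0,255),1)
cv2.polylines(im,[np.array(P([(28,70,zb+5),(-28,70,zb+5),(-28,-70,zb+5),(28,-70,zb+5)],q))],True,(0,255,0),1)
cv2.imwrite("pics/st2.png",im)
E
```

```text
[ 4.96235e+02 -2.87700e+02  2.21000e-01  7.04500e+01  4.05070e+01] 0.4842155636887729
[[1.0, -0.1], [0.3, 0.4], [0.2, 0.3], [-0.3, 0.7], [0.6, -0.1], [0.4, 0.2], [0.3, -0.4], [0.3, -0.3], [0.2, -0.2], [0.9, -0.7], [0.5, -0.2], [0.8, -0.5], [0.4, 0.8], [0.8, -0.4], [-0.3, 0.1], [-0.1, 0.1]]
[ 4.9703e+02 -2.8512e+02  2.2000e-01 -5.5000e-01  8.2000e-01 -1.2000e-01
  9.2000e-01]
```

View pics/st2.png

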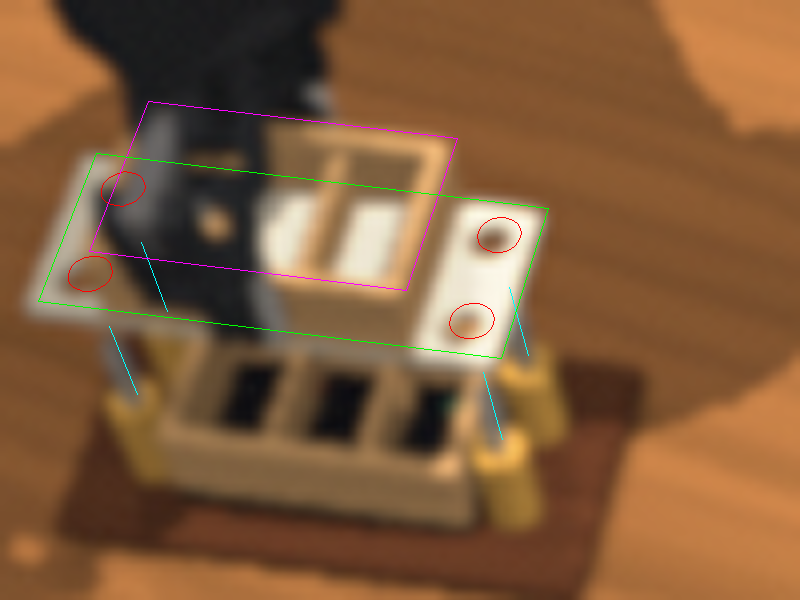

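The tray overlay lies about 0.6 px left of and 0.5 px below prediction, and the pins show the same shift, so the two biases cancel. I'll move the TCP to about (496.2, -287.7), lower to just above the tips, and look through the holes.

{"fn": "drive_tool", "kwargs": {
  "commands": "-0.018 -0.023 0 0 0 0.002 50;0 0 -0.1 0 0 0 50;0 0 -0.1 0 0 0 50;0 0 0 0 0 0 50;0 0 0 0 0 0 50;0 0 0 0 0 0 50"
}}

```text
time_s: 21.38
eef_pos: [495.6, -287.0, 104.5]
ee_rot: [-0.0, 0.625, 0.781, 0.0]
force: [0.9, -0.5, -0.7]
grip_width: 0.652
grip_force: 43.1
```

```bash
cat > st.py <<'E'
from h import *; import sys
S=cam(capture("scene")); s=sense(); e=s["eef_pos"]; print(e,s["force"]); q=np.array([e[0],e[1],.2205]); zb=e[2]-21.2
u0,v0=165,135; im=cv2.resize(S["im"][v0:v0+75,u0:u0+100],None,fx=8,fy=8,interpolation=2)
P=lambda M,p:[tuple(((u-[u0,v0]+.5)*8-.5).round().astype(int).tolist()) for u in proj(S,place(p,M))]
print("holes",P([(16,58,zb+5),(-16,58,zb+5),(16,-58,zb+5),(-16,-58,zb+5)],q)," tips",P([(16,58,80),(-16,58,80),(16,-58,80),(-16,-58,80)],q))
cv2.imwrite(sys.argv[1],im)
E
python3 st.py pics/st3.png
```

```text
[ 495.715382   -287.09714711  104.710898  ] [-0.41564813 -0.72972848 -1.72220312]
holes [(481, 354), (507, 269), (105, 308), (137, 224)]  tips [(485, 371), (512, 286), (111, 325), (143, 241)]
```

View pics/st3.png

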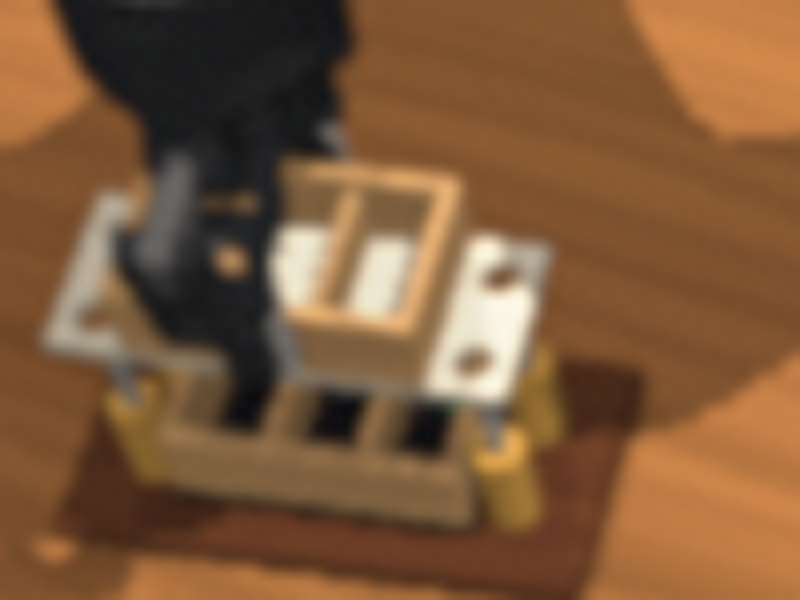

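{"fn": "drive_tool", "kwargs": {
  "commands": "-0.004 0.003 0 0 0 0 50;0 0 -0.03 0 0 0 50;0 0 -0.03 0 0 0 50;0 0 -0.03 0 0 0 50;0 0 -0.03 0 0 0 50;0 0 0 0 0 0 50;0 0 0 0 0 0 50"
}}

```text
time_s: 22.02
eef_pos: [495.1, -286.7, 92.4]
ee_rot: [-0.0, 0.625, 0.781, -0.0]
force: [-0.0, -0.4, -1.2]
grip_width: 0.65
grip_force: 43.1
```

{"fn": "drive_tool", "kwargs": {
  "commands": "0 0 -0.05 0 0 0 50;0 0 -0.05 0 0 0 50;0 0 -0.05 0 0 0 50;0 0 -0.05 0 0 0 50;0 0 0 0 0 0 50;0 0 0 0 0 0 50"
}}

```text
time_s: 22.52
eef_pos: [495.1, -286.6, 72.2]
ee_rot: [-0.0, 0.625, 0.781, 0.0]
force: [-0.2, -0.6, -1.0]
grip_width: 0.648
grip_force: 43.1
```

{"fn": "drive_tool", "kwargs": {
  "commands": "0 0 -0.03 0 0 0 50;0 0 -0.02 0 0 0 50;0 0 -0.01 0 0 0 50;0 0 -0.01 0 0 0 50;0 0 -0.01 0 0 0 50;0 0 0 0 0 0 50"
}}

```text
time_s: 23.02
eef_pos: [495.2, -286.8, 65.2]
ee_rot: [0.0, 0.625, 0.781, -0.0]
force: [-1.2, 1.7, 5.0]
grip_width: 0.648
grip_force: 43.9
```

{"fn": "drive_tool", "kwargs": {
  "commands": "0 0 0 0 0 0 75;0 0 0 0 0 0 90;0 0 0 0 0 0 100;0 0 0 0 0 0 100;0 0 0.1 0 0 0 100;0 0 0.25 0 0 0 100;0 0 0.4 0 0 0 100;0 0 0.4 0 0 0 100;0 0 0.2 0 0 0 60;0.05 0.2 0 0 0 -0.06 60;0.08 0.3 0 0 0 -0.07 60;0.08 0.3 0 0 0 -0.07 60;0.08 0.3 0 0 0 -0.07 60;0.08 0.3 0 0 0 -0.07 60;0.08 0.3 0 0 0 -0.07 60;0.08 0.3 0 0 0 -0.07 60;0.08 0.2 0 0 0 -0.08 60;0 0.03 0 0 0 0 60;0 0 0 0 0 0 60"
}}

```text
time_s: 24.6
eef_pos: [556.3, -62.9, 200.2]
ee_rot: [0.0, 0.779, 0.627, 0.0]
force: [-0.5, 0.9, -0.4]
grip_width: 0.6
grip_force: 0.0
```

```bash
python3 st.py pics/st4.png; python3 caps.py 88
```

```text
[556.09462135 -63.93533446 200.02884663] [ 0.02344442 -0.32554277 -0.0902672 ]
holes [(1083, 570), (1103, 469), (646, 515), (674, 415)]  tips [(1097, 768), (1116, 672), (693, 716), (718, 621)]
[556.1 -63.9 200. ]
scene
red [(142, [[557.4, -64.0]])]
yellow [(115, [[342.5, 232.2]]), (112, [[332.6, 317.7]]), (145, [[354.3, 417.8]]), (132, [[569.2, 10.6]]), (151, [[512.4, 310.4]])]
blue [(89, [[-405.2, 243.3]]), (93, [[582.8, 79.7]])]
top
red [(155, [[436.7, 239.2]])]
yellow [(185, [[450.2, 295.5]])]
blue []
```

View pics/st4.png

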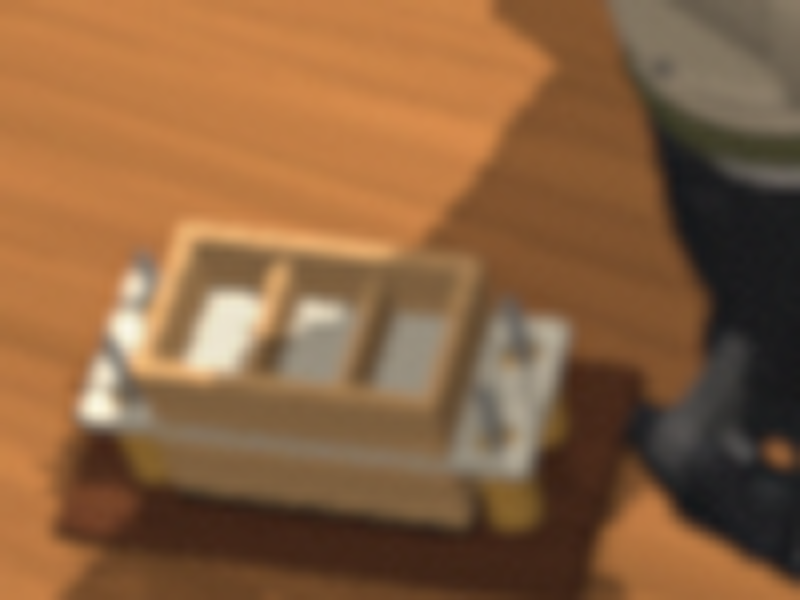

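The tray sits flat with all four pins through its holes. Right pins show at about (229,175) and (226,187), left ones at (182,168) and (178,180). Next I'll measure the empty coasters in both cameras.

```bash
python3 - <<'E'
from h import *
S,T=cam(capture("scene")),cam(capture("top")); M=[(0,b,13) for b in(-62,0,62)]; obs=[]
for c in(S,T):
    q=cv2.cvtColor(c["im"],cv2.COLOR_BGR2HSV); g=proj(c,[(453.5,257,13),(466.5,317.5,13),(481,377.5,13)]); uv=[]
    for n,(lo,hi),u in zip(("red","yel","blu"),((-1,6),(20,35),(98,125)),g):
        o=u.round().astype(int)-17; r=q[o[1]:o[1]+35,o[0]:o[0]+35]; m=((r[...,0]>lo)&(r[...,0]<hi)|((n=="red")&(r[...,0]>173)))&(r[...,1]>140)
        k=max(cv2.findContours(m.astype(np.uint8),0,1)[0],key=cv2.contourArea); e=cv2.fitEllipse(cv2.convexHull(k)); uv.append(np.array(e[0])+o); print(n,np.round(e[1],1),onz(c,uv[-1],12).round(1))
    obs.append((c,M,np.array(uv))); print(fit(obs[-1:],(466,317,-.22)))
p,e=fit(obs,(466,317,-.22)); print(p,e,place(p,M))
E
```

```text
red [22.4 26.4] [[453.8 255.6]]
yel [22.2 26.1] [[468.2 315.8]]
blu [21.7 25.7] [[481.6 376.1]]
(array([ 4.68397506e+02,  3.15746905e+02, -2.26472473e-01]), np.float64(0.08121283808435545))
red [20.5 21.5] [[452.4 257. ]]
yel [20.6 22.1] [[466.4 317.6]]
blu [18.2 19.9] [[480.4 377.6]]
(array([ 4.66210397e+02,  3.17117579e+02, -2.28050363e-01]), np.float64(0.04803475150793128))
[ 4.67332798e+02  3.16353282e+02 -2.27366561e-01] 0.34939374415437213 [[453.35721382 255.94895263  13.        ]
 [467.33279778 316.35328239  13.        ]
 [481.30838175 376.75761214  13.        ]]
```

{"fn": "drive_tool", "kwargs": {
  "commands": "0.009 0.003 -0.3 0 0 0 60;0 0 -0.35 0 0 0 60;0 0 -0.25 0 0 0 60;0 0 -0.15 0 0 0 60;0 0 -0.05 0 0 0 60;0 0 0 0 0 0 60;0 0 0 0 0 0 25;0 0 0 0 0 0 15;0 0 0 0 0 0 15;0 0 0 0 0 0 15;0 0 0 0 0 0 15;0 0 0 0 0 0 15",
  "force": 30
}}

```text
time_s: 25.85
eef_pos: [557.7, -63.7, 90.8]
ee_rot: [0.001, 0.78, 0.626, 0.001]
force: [-1.1, 0.1, 6.1]
grip_width: 0.293
grip_force: 32.5
```

{"fn": "drive_tool", "kwargs": {
  "commands": "0 0 0.2 0 0 0 15;0 0 0.35 0 0 0 15;0 0 0.4 0 0 0 15;0 0 0.2 0 0 0 15;-0.1 0.32 0 0 0 0 15;-0.1 0.32 0 0 0 0 15;-0.1 0.32 0 0 0 0 15;-0.1 0.32 0 0 0 0 15;-0.1 0.32 0 0 0 0 15;-0.11 0.32 0 0 0 0 15;-0.11 0.32 0 0 0 0 15;-0.11 0.32 0 0 0 0 15;-0.11 0.32 0 0 0 0 15;-0.102 0.322 -0.1 0 0 0 15;0 0 -0.25 0 0 0 15;0 0 -0.35 0 0 0 15;0 0 -0.2 0 0 0 15;0 0 -0.05 0 0 0 15;0 0 0 0 0 0 15;0 0 0 0 0 0 15"
}}

```text
time_s: 27.52
eef_pos: [453.5, 256.9, 110.8]
ee_rot: [0.0, 0.78, 0.626, 0.001]
force: [0.0, 0.1, -0.8]
grip_width: 0.294
grip_force: 32.1
```

{"fn": "drive_tool", "kwargs": {
  "commands": "-0.006 -0.003 -0.04 0 0 0 15;0 0 -0.04 0 0 0 15;0 0 -0.02 0 0 0 15;0 0 -0.007 0 0 0 15;0 0 0 0 0 0 15;0 0 0 0 0 0 15;0 0 0 0 0 0 15"
}}

```text
time_s: 28.1
eef_pos: [452.4, 256.8, 100.6]
ee_rot: [-0.0, 0.78, 0.626, 0.001]
force: [-5.8, -0.5, 13.1]
grip_width: 0.295
grip_force: 33.3
```

```bash
python3 caps.py 98
```

```text
[452.4 256.8 100.6]
scene
red [(128, [[518.3, 254.4]])]
yellow [(116, [[339.6, 316.8]]), (142, [[362.0, 415.6]]), (131, [[574.3, 13.0]]), (158, [[518.3, 308.9]])]
blue [(99, [[587.4, 80.9]]), (18, [[550.1, 367.3]])]
top
red [(29, [[432.1, 216.3]])]
yellow [(92, [[566.3, 11.7]]), (34, [[353.2, 425.7]]), (62, [[340.1, 230.0]])]
blue []
```

{"fn": "drive_tool", "kwargs": {
  "commands": "0 0 0.01 0 0 0 15;0 0 0 0 0 0 60;0 0 0 0 0 0 60;0 0 0 0 0 0 60;0 0 0.1 0 0 0 60;0 0 0.3 0 0 0 60;0 0 0.4 0 0 0 60;0 0 0.2 0 0 0 60;0.168 -0.351 0 0 0 0 60;0.168 -0.351 0 0 0 0 60;0.168 -0.351 0 0 0 0 60;0.168 -0.351 0 0 0 0 60;0.168 -0.351 0 0 0 0 60;0.168 -0.351 0 0 0 0 60;0.165 -0.351 0 0 0 0 60;0 0 0 0 0 0 60;0 0 0 0 0 0 60"
}}

```text
time_s: 29.62
eef_pos: [569.9, 9.2, 200.1]
ee_rot: [-0.0, 0.781, 0.625, 0.0]
force: [-0.3, 1.3, -0.4]
grip_width: 0.604
grip_force: 0.0
```

```bash
python3 caps.py 98;python3 - <<'E'
from h import *
S=cam(capture("scene")); cv2.imwrite("pics/r1.png",cv2.resize(S["im"][190:330,280:500],None,fx=3.5,fy=3.5,interpolation=2))
E
```

```text
[569.9   9.2 200.1]
scene
red [(151, [[452.5, 255.9]]), (128, [[518.5, 254.0]])]
yellow [(114, [[349.6, 232.2]]), (114, [[339.9, 316.9]]), (142, [[362.0, 415.6]]), (130, [[574.3, 13.0]]), (158, [[518.7, 308.8]])]
blue [(93, [[587.8, 81.3]]), (17, [[550.0, 367.5]])]
top
red [(93, [[452.8, 258.1]]), (50, [[422.7, 226.1]])]
yellow [(149, [[447.6, 297.8]]), (43, [[357.6, 417.9]]), (79, [[340.4, 232.9]]), (29, [[337.0, 317.8]])]
blue []
```

View pics/r1.png

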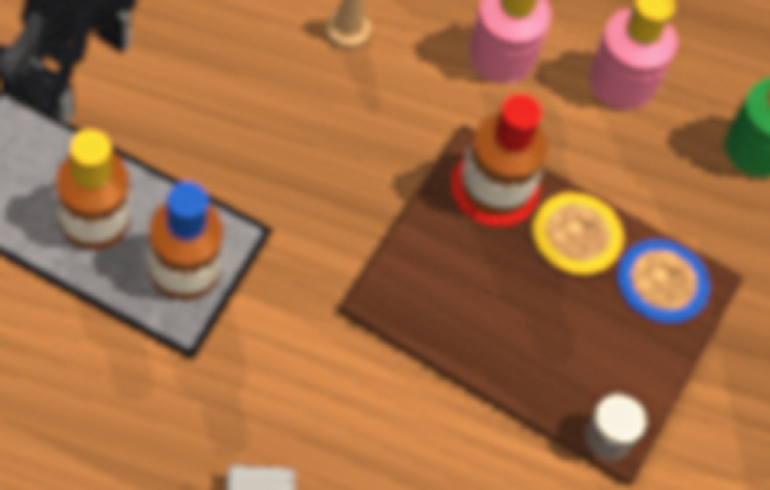

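Red stands upright on its coaster, within about 0.5 mm of its starting reading. The jar is untouched at (455,310), and yellow and blue are still on the mat. Yellow is next.

{"fn": "drive_tool", "kwargs": {
  "commands": "-0.005 0.016 -0.3 0 0 0 60;0 0 -0.35 0 0 0 60;0 0 -0.25 0 0 0 60;0 0 -0.15 0 0 0 60;0 0 -0.05 0 0 0 60;0 0 0 0 0 0 60;0 0 0 0 0 0 25;0 0 0 0 0 0 15;0 0 0 0 0 0 15;0 0 0 0 0 0 15;0 0 0 0 0 0 15;0 0 0 0 0 0 15"
}}

```text
time_s: 30.77
eef_pos: [569.7, 12.4, 91.3]
ee_rot: [0.001, 0.78, 0.626, 0.001]
force: [-2.1, 1.2, 7.6]
grip_width: 0.293
grip_force: 31.9
```

{"fn": "drive_tool", "kwargs": {
  "commands": "0 0 0.2 0 0 0 15;0 0 0.35 0 0 0 15;0 0 0.4 0 0 0 15;0 0 0.2 0 0 0 15;-0.115 0.34 0 0 0 0 15;-0.115 0.34 0 0 0 0 15;-0.115 0.34 0 0 0 0 15;-0.115 0.34 0 0 0 0 15;-0.115 0.34 0 0 0 0 15;-0.115 0.34 0 0 0 0 15;-0.115 0.34 0 0 0 0 15;-0.115 0.34 0 0 0 0 15;-0.11 0.344 0 0 0 0 15;0 0 -0.2 0 0 0 15;0 0 -0.35 0 0 0 15;0 0 -0.25 0 0 0 15;0 0 -0.1 0 0 0 15;0 0 0 0 0 0 15;0 0 0 0 0 0 15;0 0 0 0 0 0 15"
}}

```text
time_s: 32.43
eef_pos: [467.1, 319.0, 116.8]
ee_rot: [0.0, 0.78, 0.626, 0.002]
force: [0.4, -0.2, -2.0]
grip_width: 0.294
grip_force: 30.9
```

```bash
python3 caps.py 114
```

```text
[467.1 319.  116.8]
scene
red [(137, [[464.0, 255.5]]), (119, [[527.8, 252.3]])]
yellow [(112, [[361.4, 232.6]]), (144, [[373.4, 412.6]]), (99, [[539.1, 307.2]])]
blue [(96, [[595.2, 83.8]]), (13, [[558.6, 369.6]])]
top
red [(84, [[449.0, 254.2]]), (60, [[422.5, 221.8]])]
yellow [(49, [[424.0, 284.9]]), (81, [[338.7, 228.9]])]
blue []
```

{"fn": "drive_tool", "kwargs": {
  "commands": "-0.006 -0.011 -0.06 0 0 0 15;0 0 -0.06 0 0 0 15;0 0 -0.025 0 0 0 15;0 0 -0.01 0 0 0 15;0 0 0 0 0 0 15;0 0 0 0 0 0 15"
}}

```text
time_s: 33.03
eef_pos: [465.4, 317.9, 101.0]
ee_rot: [-0.0, 0.78, 0.626, 0.0]
force: [-7.9, -1.5, 15.1]
grip_width: 0.29
grip_force: 32.8
```

{"fn": "drive_tool", "kwargs": {
  "commands": "0.005 0 0.01 0 0 0 15;0 0 0 0 0 0 60;0 0 0 0 0 0 60;0 0 0 0 0 0 60;0 0 0.1 0 0 0 60;0 0 0.3 0 0 0 60;0 0 0.4 0 0 0 60;0 0 0.2 0 0 0 60;0.161 -0.341 0 0 0 0 60;0.161 -0.341 0 0 0 0 60;0.161 -0.341 0 0 0 0 60;0.161 -0.341 0 0 0 0 60;0.161 -0.341 0 0 0 0 60;0.161 -0.341 0 0 0 0 60;0.161 -0.341 0 0 0 0 60;0 0 0 0 0 0 60;0 0 0 0 0 0 60"
}}

```text
time_s: 34.45
eef_pos: [579.1, 77.4, 200.7]
ee_rot: [-0.0, 0.781, 0.625, 0.0]
force: [-0.2, 0.6, -0.7]
grip_width: 0.602
grip_force: 0.0
```

```bash
python3 caps.py 98; python3 - <<'E'
from h import *
for n,z in(("scene",88),("top",88)):
    p=capture(n);c=cam(p);q=cv2.cvtColor(c["im"],cv2.COLOR_BGR2HSV);u=proj(c,(579,79.5,88))[0].round().astype(int);r=q[u[1]-12:u[1]+13,u[0]-12:u[0]+13]
    m=(r[...,0]>95)&(r[...,0]<125)&(r[...,1]>120); k,_,s,ce=cv2.connectedComponentsWithStats(m.astype(np.uint8))
    print(n,[(s[i,4],onz(c,ce[i]+u-12,z)) for i in range(1,k)])
E
```

```text
[579.1  77.4 200.7]
scene
red [(153, [[452.7, 255.9]]), (117, [[518.4, 252.2]])]
yellow [(114, [[349.9, 232.3]]), (117, [[339.5, 317.1]]), (142, [[362.1, 415.4]]), (143, [[466.0, 315.0]]), (68, [[533.8, 312.7]])]
blue [(94, [[587.5, 81.2]])]
top
red [(62, [[455.2, 262.8]])]
yellow [(99, [[466.6, 317.3]]), (37, [[426.4, 291.1]]), (95, [[351.6, 417.4]]), (89, [[330.4, 318.0]])]
blue []
scene [(np.int32(132), array([[581.85798132,  79.66714355]]))]
top []
```

{"fn": "drive_tool", "kwargs": {
  "commands": "0.007 0.026 -0.3 0 0 0 60;0 0 -0.35 0 0 0 60;0 0 -0.25 0 0 0 60;0 0 -0.15 0 0 0 60;0 0 -0.05 0 0 0 60;0 0 0 0 0 0 60;0 0 0 0 0 0 25;0 0 0 0 0 0 15;0 0 0 0 0 0 15;0 0 0 0 0 0 15;0 0 0 0 0 0 15;0 0 0 0 0 0 15"
}}

```text
time_s: 35.65
eef_pos: [580.2, 81.7, 92.0]
ee_rot: [0.001, 0.78, 0.626, 0.001]
force: [-0.5, 0.8, 6.7]
grip_width: 0.294
grip_force: 29.9
```

{"fn": "drive_tool", "kwargs": {
  "commands": "0 0 0.2 0 0 0 15;0 0 0.35 0 0 0 15;0 0 0.4 0 0 0 15;0 0 0.3 0 0 0 15;-0.124 0.372 0 0 0 0 15;-0.124 0.372 0 0 0 0 15;-0.124 0.372 0 0 0 0 15;-0.124 0.372 0 0 0 0 15;-0.124 0.372 0 0 0 0 15;-0.124 0.372 0 0 0 0 15;-0.124 0.372 0 0 0 0 15;-0.124 0.372 0 0 0 0 15;0 0 0 0 0 0 15;0 0 -0.3 0 0 0 15;0 0 -0.35 0 0 0 15;0 0 -0.25 0 0 0 15;0 0 -0.1 0 0 0 15;0 0 0 0 0 0 15;0 0 0 0 0 0 15;0 0 0 0 0 0 15"
}}

```text
time_s: 37.32
eef_pos: [481.1, 379.6, 117.5]
ee_rot: [0.0, 0.78, 0.626, 0.002]
force: [-1.0, 0.8, -1.4]
grip_width: 0.29
grip_force: 30.1
```

{"fn": "drive_tool", "kwargs": {
  "commands": "-0.003 -0.006 -0.06 0 0 0 15;0 0 -0.06 0 0 0 15;0 0 -0.03 0 0 0 15;0 0 -0.007 0 0 0 15;0 0 0 0 0 0 15;0 0 0 0 0 0 15"
}}

```text
time_s: 37.82
eef_pos: [480.3, 379.0, 101.9]
ee_rot: [0.0, 0.78, 0.626, 0.001]
force: [-4.1, -1.4, 13.3]
grip_width: 0.296
grip_force: 31.8
```

{"fn": "drive_tool", "kwargs": {
  "commands": "0.003 0 0.005 0 0 0 15;0 0 0 0 0 0 60;0 0 0 0 0 0 60;0 0 0 0 0 0 60;0 0 0.1 0 0 0 60;0 0 0.3 0 0 0 60;0 0 0.4 0 0 0 60;0 0 0.3 0 0 0 60;0 -0.3 0.2 0 0 0 60;0 -0.4 0 0 0 0 60;0 -0.4 0 0 0 0 60;0 -0.4 0 0 0 0 60;0 -0.4 0 0 0 0 60;0 -0.4 0 0 0 0 60;0 -0.4 0 0 0 0 60;0 -0.4 0 0 0 0 60;0 -0.3 0 0 0 0 60;0 0 0 0 0 0 60;0 0 0 0 0 0 60"
}}

```text
time_s: 39.4
eef_pos: [480.3, 37.4, 230.8]
ee_rot: [0.0, 0.781, 0.625, 0.0]
force: [-0.1, 0.3, -0.7]
grip_width: 0.601
grip_force: 0.0
```

```bash
python3 caps.py 98; python3 - <<'E'
from h import *
S,T=cam(capture("scene")),cam(capture("top"))
f=lambda c,u,v,w,h,s:cv2.resize(c["im"][v:v+h,u:u+w],None,fx=s,fy=s,interpolation=2)
cv2.imwrite("pics/f.png",np.vstack([np.hstack([f(S,380,200,100,75,4),f(T,165,145,100,75,4)]),np.hstack([f(S,165,135,100,75,4),f(T,390,150,100,75,4)])]))
E
```

```text
[480.3  37.4 230.8]
scene
red [(152, [[452.5, 255.9]]), (119, [[518.4, 253.5]])]
yellow [(115, [[349.9, 232.3]]), (117, [[339.5, 317.1]]), (140, [[362.0, 415.6]]), (142, [[465.9, 315.3]]), (69, [[533.6, 312.0]])]
blue [(95, [[480.9, 377.4]])]
top
red [(94, [[453.1, 258.9]]), (48, [[421.7, 226.6]])]
yellow [(103, [[466.6, 317.8]]), (37, [[426.4, 291.1]]), (111, [[351.1, 415.4]]), (79, [[340.4, 232.9]]), (92, [[330.6, 317.7]])]
blue []
```

View pics/f.png

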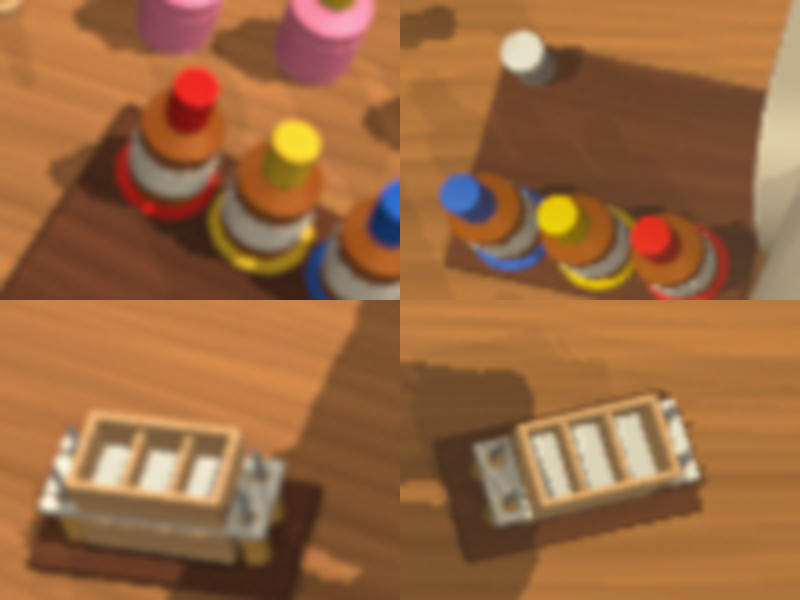

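All three bottles stand upright and centred on their matching coasters. In the "top" panel their caps are at about (180,193), (204,199) and (228,204). The tray is on its pins and the jar is untouched at (196,158). Handing in.

```bash
python3 -c "
from rig import *
print(finish_job())"
```

```text
the job is handed in; nothing more can be done
None
```

I handed the job in at about 40 s: the tray sits fully down on its four pins, all three bottles are back upright on their matching coasters (yellow about 2 mm off its starting spot), the jar is untouched, and the gripper is open and clear. `finish_job()` returned no verdict.

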